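# Loupe check of a terrarium ornament

### The job

Push the clear tray with the ceramic mushroom along the rollers into the inspection bay, up against the end stop. Then take the loupe from its rest and hold it level over the mushroom, the lens centred above it and at the height of the pointer on the gauge post; finish while still holding it there, without putting it down. Keep the mushroom standing and do not disturb the pointer, the jar, the brush or the spray bottle.

Things in the scene. Friction and masses are not known exactly. Their poses are not given: they have to be found in the camera images.
- track: Fixed roller track, 380 mm long (its y), 124 mm wide (its x). Origin: centre of its footprint on the surface. Free-turning rollers lie across x, tops 45 mm above the surface, between aluminium side rails (inner faces at x = +-55 mm, tops at 58 mm). Its -y end is open; the inspection bay is the +y end. A steel gauge post, 195 mm high, 10 mm thick, stands at x = 95, y = 125 mm.
- bay (a point): Middle of the inspection bay, on the rollers' tops: track x = 0, y = 125 mm, 45 mm above the surface. Plywood cheeks stand either side (track y = 60 to 190 mm, tops at 84 mm) and a plywood end stop across the end, its inner face 65 mm beyond this point along +y, top at 84 mm. The tray's origin is at this point when it touches the stop.
- tray: Loose shallow tray of clear, whitish plastic with a white rim, 104 mm (its x) by 130 mm (its y) by 40 mm high, walls 4 mm, 0.3 kg. Origin: centre of its underside. It stands on the rollers, its y along the track's y, towards the -y end at the start, and rolls easily; it stays where it is left.
- mushroom_center (a point): Small ceramic mushroom standing loose on the tray's floor, 38 mm wide, 32 mm high, white foot and terracotta cap. This point is on its axis, half-way up.
- loupe_grip (a point): Middle of the loupe's handle, half-way up it. The handle is a straight dark steel bar 110 mm long (along x), 16 mm wide (y), 22 mm high (z). The loupe's x points along the handle towards the lens, z up. It lies flat and loose on its rest, handle underside 40 mm above the surface. 0.12 kg; balances about 12 mm from here towards the lens.
- loupe_lens (a point): Centre of the loupe's lens: 104 mm from loupe_grip along the loupe's x, at the same height. The lens in its dark round frame measures 76 mm across; frame 8 mm thick.
- rest: Fixed wooden loupe rest: base 120 by 60 mm, 8 mm thick, with two blocks 12 mm thick, 30 mm wide, tops at 40 mm, centred 46 mm either side of the middle along its x, which lies along the loupe's handle. Between the blocks the handle is free. Origin: centre of its footprint on the surface.
- pointer_tip (a point): Tip of the black cone-shaped pointer that looks from the gauge post towards the bay, on a clamp that slides stiffly on the post. Its height is the focal height; the tip is 68 mm from the bay's centre line (track x = 68, y = 125 mm). It stands at a different height each time, 125 to 170 mm above the surface.
- pebble_jar: Bystander: glass jar with metal cap, 60 mm wide, 75 mm high, origin under its centre.
- moss_brush: Bystander: brush about 180 mm long, lying on the surface, origin under its middle.
- spray: Bystander: small clear spray bottle, 44 mm wide, 139 mm high, origin under its centre.
Mind the look-alikes: they are no part of the job. Of the things that look like the part that bears loupe_grip, the largest one is meant.

How it is judged:
On the way, in this order (a step that is already met when the one before it is completed fails the run):
1. the tray is in the bay against the end stop, at rest (y of tray in the frame of track above 0.113 m and linear speed of tray below 0.02 m/s), for 0.2 s.
2. the loupe has been lifted off its rest (height (world z) of loupe_lens above 0.085 m), for 0.2 s.
At the end, for the whole second after the job is handed in: The tray is within 12 mm of the end stop on the rollers, the mushroom stands in it; the lens centre is within 14 mm (horizontally) of the mushroom's axis and within 8 mm of the pointer tip's height, the loupe level within 8 degrees and still, held by the fingers alone (y of tray in the frame of track above 0.113 m and z of tray in the frame of track below 0.05 m and horizontal distance between mushroom_center and tray below 0.07 m and angle between mushroom_center's own z axis and vertical below 0.3 rad and horizontal distance between loupe_lens and mushroom_center below 0.014 m and z of loupe_lens in the frame of pointer_tip between -0.008 and 0.008 m and angle between loupe_lens's own z axis and vertical below 0.14 rad and linear speed of loupe below 0.02 m/s and contact force between the fingers and loupe above 1 N and contact force between loupe and track below 0.2 N and contact force between loupe and tray below 0.2 N and contact force between loupe and rest below 0.2 N); the arm keeps its last pose, push and grip.
It fails at once if the mushroom is tipped over (angle between mushroom_center's own z axis and vertical above 0.6 rad).
It fails at once if the pointer is moved (distance of pointer_tip from where it was at the start of the episode above 0.006 m).
It fails at once if the jar is disturbed (distance of pebble_jar from where it was at the start of the episode above 0.025 m).
It fails at once if the brush is disturbed (distance of moss_brush from where it was at the start of the episode above 0.025 m).
It fails at once if the spray bottle is disturbed (distance of spray from where it was at the start of the episode above 0.025 m).
It also fails if it takes over 61 s, if anything falls off the work surface, if the arm or the gripper's body presses on something with over 40 N, if the wrist force passes 120 N, or if a joint passes its speed limit or range.

### The arm

A 6-joint arm with a two-finger parallel gripper is mounted at the origin on the work surface. World frame = base frame: x ahead of the robot, y to its left, z up, the work surface at z = 0. Lengths are in m, angles in rad, forces in N, time in s.
With the tool pointing down it reaches from about 0.35 to 0.975 m from the base axis. Payload 4.9 kg.
Tool frame: the origin (TCP) lies midway between the tips of the shut fingers; the grasp point (between the pads) lies 19 mm behind it (manip.grip_point_offset is the distance from the TCP to the grasp point, in m); z points along the fingers, y is the direction in which the jaws open and shut (so a half turn about z gives the same grasp; the last joint's range is limited). The gripper opens to 85 mm and grips with 20 to 120 N. Pads are 22 mm wide; open, the fingers measure 114 mm over their backs; the gripper's body (76 mm by 85 mm) begins 54 mm behind the grasp point. The pads swing forward as they close: fully open they stand 13 mm farther back than shut.
Start: joints at [1.097, 0.053, 1.613, -0, 1.476, -0.119], TCP at [0.217, 0.586, 0.231] pointing down, gripper open.
Joint ranges: [-3.01, 3.01], [-1.01, 2.22], [0.06, 2.58], [-1.02, 4.17], [0.09, 2.62], [-3.14, 3.14]. Speed limits (rad/s): [2.57, 2.57, 3.14, 3.14, 3.14, 3.14].

### API

Orientations are given as a unit quaternion [w, x, y, z].
In Python, from plant import manip gives the robot as it stands. The module is installed in compiled form; this text tells all that it offers.
- The arm moves only by the tool send_rows, never from a script. Its argument "steps" is a list of rows, each a list of 6 numbers: the shift along the tool's x, y, z in m, then the turn, a rotation vector about the tool's x, y, z in degrees. In form: [[dx, dy, dz, wx, wy, wz], ...]. A call has 1 to 8 rows; each row shifts and turns the commanded pose from where the row before left it, along the tool's axes as they then stand; what a row does not reach is not made up. A row lasts 1/8 s, in which the tool goes at most 62.5 mm and 10.7 degrees, less where a joint would pass 70% of its speed; a pose out of reach is approached as far as the arm can. A call is refused whole if a number of a shift passes 0.0625 or a number of a turn 10.7, either way. A call with a gripper value outside its range is refused whole. "grip" is the opening, from 0 (shut) to 1 (fully open), set as the call begins (left out, the last holds). The fingers move at their own pace and stop on an object; the grip force is fixed at half the most. Time passes only in rows, so rows that do not move let the fingers close. It gives the time, the measured TCP pose, the force and the opening at its end, in the units of the state.
- manip.state(): the state, without advancing time (a new reading comes with each control period).
- manip.grab_frame(name): name is "scene" or "top" or "wrist"; returns the picture (400x640x3 uint8, blue, green, red); there is no depth.
- manip.get_calibration(name): a dict with "K" (3x3 intrinsics, pixels), "R" (3x3) and "t" (3): a world point X has camera coordinates R X + t. Camera axes: x right, y down, z forward; pixel columns grow to the right and rows downward; lengths in m; the calibration is good to about 2 mm. A picture is of the moment at which its call begins: read the wrist's pose just before it. get_calibration takes no time and is no camera call; for the wrist camera it gives the pose at the moment of the call.
- manip.job_done(): hands the job in, once; it reports no verdict.
The state is a dict: "time": time; "joint_pos": joint angles; "joint_vel": joint speeds; "joint_efforts": joint torques, N m; "tool_pos": TCP position; "tool_rot": TCP orientation; "contact_force": force on the tool from outside, world axes, zero at the start; "ft_torque": the same for the moment, N m; "gripper_width": opening from 0.0 (shut) to 1.0 (fully open).
Only numpy, scipy, OpenCV 4.12 (cv2) and the standard library are available. Lean on these libraries where they do the work, as an engineer would, in place of code of your own. Each camera call takes 0.05 s, during which the arm holds its last target.

## Working session

There is one attempt and no reset: what is moved stays moved. The work goes in short steps, Python scripts to look and compute and a tool call to move; the robot and the scene stay as the last step left them, time stands still between calls to the robot, and variables do not carry over. Pictures are saved under pics/ and viewed, and the job is handed in when it is done.

Besides the shell and the picture viewer there is one more tool, called by a JSON object that holds its "method" and its "body", one argument or row to a line. send_rows: Moves the arm, as the interface text tells. Its arguments: {"type":"object","properties":{"steps":{"type":"array"},"grip":{"type":"number"}},"required":["steps"]}

```bash
mkdir -p pics
cat > h.py <<'E'
import numpy as np, cv2
from plant import manip
def ray(c,u,v):
    K,R,t=[np.array(c[k],float) for k in("K","R","t")]
    d=R.T@np.linalg.solve(K,[u,v,1.]); return -R.T@t.ravel(), d
def plane(c,u,v,z):
    o,d=ray(c,u,v); return o+d*(z-o[2])/d[2]
def tri(c1,p1,c2,p2):
    A=[];b=[]
    o1,d1=ray(c1,*p1);o2,d2=ray(c2,*p2)
    s=np.linalg.lstsq(np.c_[d1,-d2],o2-o1,rcond=None)[0]
    a,b=o1+d1*s[0],o2+d2*s[1]
    return (a+b)/2,np.linalg.norm(a-b)
def proj(c,X):
    K,R,t=[np.array(c[k],float) for k in("K","R","t")]
    p=K@(R@np.array(X)+t.ravel()); return p[:2]/p[2]
E
python3 - <<'E'
from h import *
import json
print(manip.state(), manip.grip_point_offset)
for n in("scene","top","wrist"):
    c=manip.get_calibration(n); print(n,{k:np.round(v,4).tolist() for k,v in c.items()})
    np.savez(f"cal_{n}0.npz",**c)
    cv2.imwrite(f"pics/{n}0.png",manip.grab_frame(n))
E
```

```text
{'time': 0.0, 'joint_pos': array([ 1.09702036e+00,  5.33371640e-02,  1.61430316e+00, -1.66095015e-05,
        1.47601257e+00, -1.19034465e-01]), 'joint_vel': array([-0.00054321,  0.00216811, -0.00085495,  0.00089358, -0.00147823,
       -0.00207567]), 'joint_efforts': array([-2.72639627e-03, -3.93721998e+01, -3.70154142e+01, -4.57185943e-04,
        7.38984643e-03,  9.96452712e-06]), 'tool_pos': array([0.21682677, 0.58551085, 0.23006976]), 'tool_rot': array([-2.92975987e-04,  1.76441312e-01,  9.84310623e-01, -9.87615423e-04]), 'contact_force': array([0.39452343, 1.52978844, 0.58911851]), 'ft_torque': array([0.02577227, 0.0075824 , 0.01052241]), 'gripper_width': 0.994526002817561} 0.0187
scene {'K': [[458.3787, 0.0, 324.0064], [0.0, 458.3787, 203.5139], [0.0, 0.0, 1.0]], 'R': [[0.7645, 0.6444, 0.0144], [0.3852, -0.4388, -0.8118], [-0.5168, 0.6262, -0.5837]], 't': [-0.4013, -0.0553, 1.4798]}
top {'K': [[369.1654, 0.0, 319.9121], [0.0, 369.1654, 199.8511], [0.0, 0.0, 1.0]], 'R': [[0.0286, -0.9996, -0.0067], [-0.9916, -0.0275, -0.1261], [0.1259, 0.0103, -0.992]], 't': [0.0518, 0.4803, 0.9186]}
wrist {'K': [[281.7104, 0.0, 314.4476], [0.0, 281.7104, 201.2976], [0.0, 0.0, 1.0]], 'R': [[0.3472, 0.9378, -0.0015], [0.9035, -0.334, 0.2686], [0.2514, -0.0946, -0.9633]], 't': [-0.6239, -0.0347, 0.3785]}
```

View pics/scene0.png

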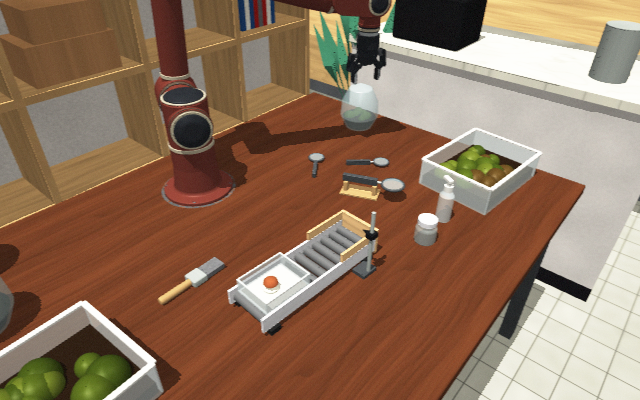

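View pics/top0.png

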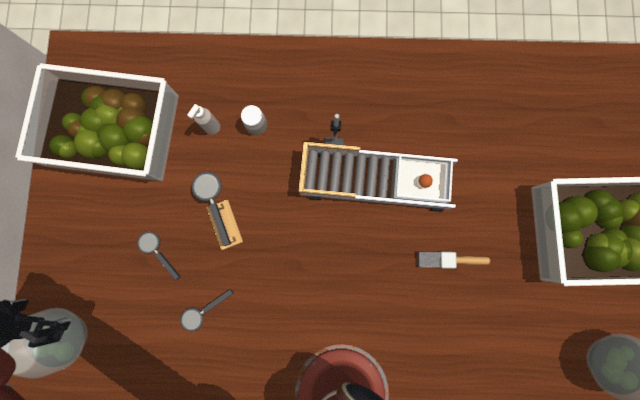

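View pics/wrist0.png

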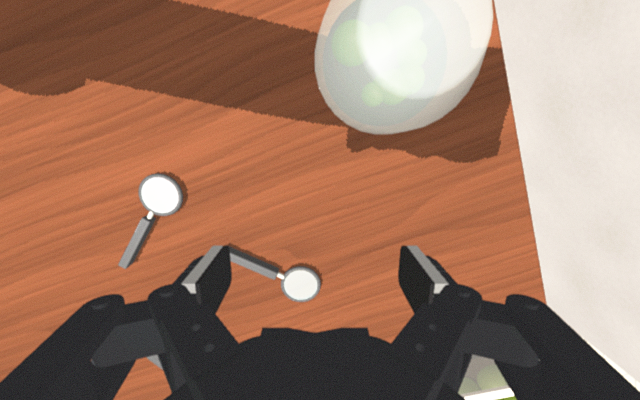

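Three loupes in the top view: lens at (206,187), on the wooden rest and largest; (149,243) and (191,320), both smaller and lying on the table. The one on the rest fits. The enlarged crops below should confirm it, and also show the track.

Run:
```python
from h import *
t=cv2.imread("pics/top0.png");s=cv2.imread("pics/scene0.png")
cv2.imwrite("pics/c1.png",cv2.resize(t[160:340,130:270],None,fx=4,fy=4,interpolation=cv2.INTER_CUBIC)[:600])
cv2.imwrite("pics/c2.png",cv2.resize(t[100:230,285:475],None,fx=4,fy=4,interpolation=cv2.INTER_CUBIC))
cv2.imwrite("pics/c3.png",cv2.resize(s[165:335,220:420],None,fx=3.5,fy=3.5,interpolation=cv2.INTER_CUBIC))
```

```text
(no output)
```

View pics/c1.png

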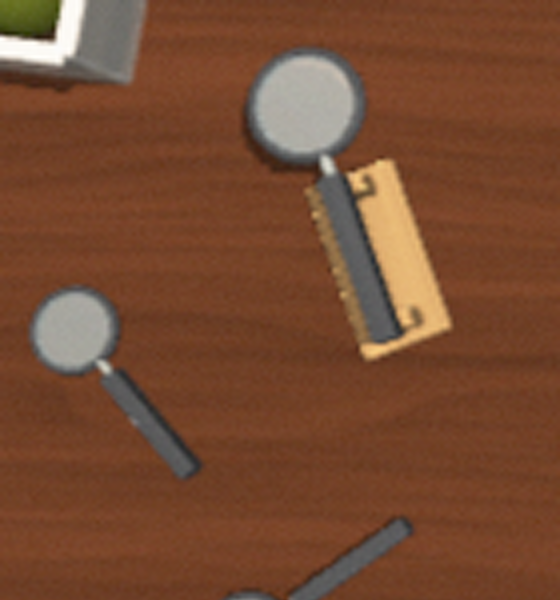

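View pics/c2.png

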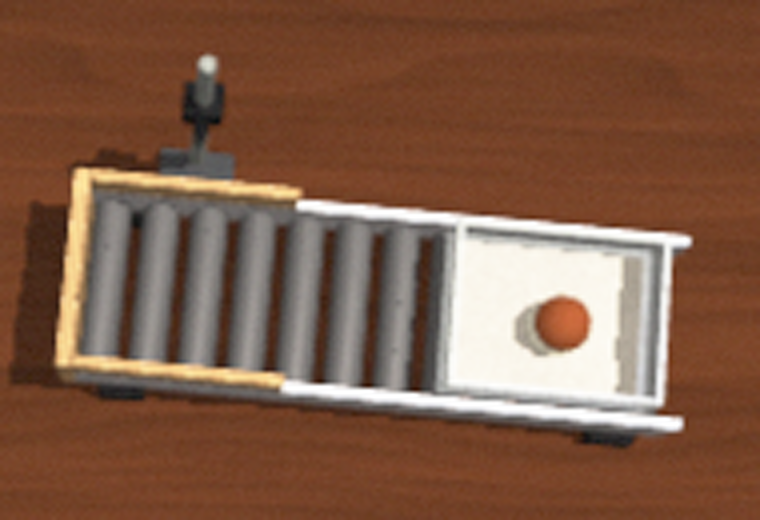

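View pics/c3.png

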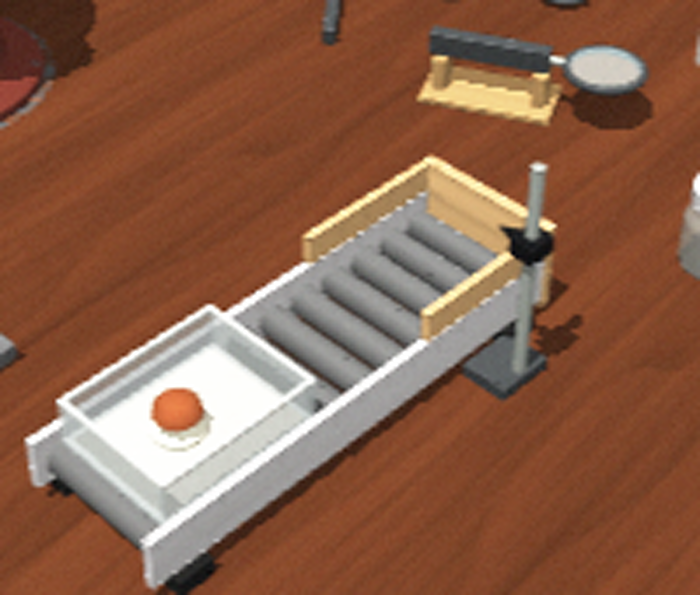

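Run:
```python
from h import *
T=manip.get_calibration("top");S=manip.get_calibration("scene")
def c2(u,v):return u/4+285,v/4+100
def c1(u,v):return u/4+130,v/4+160
def c3(u,v):return u/3.5+220,v/3.5+165
pr=lambda n,x:print(n,np.round(x,4))
# track corners
a=plane(T,*c2(690,236),.058);b=plane(T,*c2(683,430),.058)
c=plane(T,*c2(77,168),.084);d=plane(T,*c2(57,370),.084)
for n,x in zip("abcd",(a,b,c,d)):pr(n,x)
m0=(a+b)[:2]/2;m1=(c+d)[:2]/2
y=(m1-m0);L=np.linalg.norm(y);y/=L
ang=np.arctan2(-y[0],y[1]);x=np.array([y[1],-y[0]])
print("len",L,"w",np.linalg.norm(a-b),np.linalg.norm(c-d),"ang deg",np.degrees(ang))
# scene check
for n,p,z in(("a",(150,540),.058),("b",(30,437),.058),("d'",(432,158),.084)):pr("scene "+n,plane(S,*c3(*p),z))
org=m0+190*y/1000
tray=[plane(T,*c2(*p),.085) for p in((458,218),(672,238),(662,404),(440,390))]
tc=np.mean(tray,0);pr("tray",tc);print([np.round(np.linalg.norm(tray[i]-tray[(i+1)%4]),4) for i in range(4)])
pr("tray in track",[(tc[:2]-org)@x,(tc[:2]-org)@y])
bay=org+.125*y;pr("org",org);pr("bay",bay)
tip=bay+.068*x
o,dd=ray(S,*c3(503,230));
s=np.linalg.lstsq(dd[:2,None],tip-o[:2],rcond=None)[0][0];pr("tip expected",tip);pr("tip ray",o+s*dd)
print(tri(T,c2(203,60),S,c3(538,168)),"post top exp",bay+.095*x)
print("tip proj top c2",(proj(T,[*tip,(o+s*dd)[2]])-[285,100])*4)
lens=plane(T,*c1(306,106),.051);h1=plane(T,*c1(328,178),.062);h2=plane(T,*c1(386,338),.062)
pr("lens",lens);pr("h",h1);pr("h",h2);pr("grip",(h1+h2)/2);g=(h1+h2)/2
print("d lens-grip",np.linalg.norm((lens-g)[:2]),"hl",np.linalg.norm(h1-h2))
v=(lens-g)[:2];print("loupe ang",np.degrees(np.arctan2(v[1],v[0])))
pr("lens scene",plane(S,*c3(605,70),.051)); pr("h scene",[plane(S,*c3(430,30),.062),plane(S,*c3(551,47),.062)])
pr("mush",tri(T,c2(562,322),S,c3(177,408))[0])
for n,p in(("jar",(254,115)),("spray",(207,120))):pr(n,plane(T,*p,.07))
```

```text
a [ 0.5888 -0.2793  0.058 ]
b [ 0.4654 -0.2727  0.058 ]
c [0.6151 0.1077 0.084 ]
d [0.4885 0.1156 0.084 ]
len 0.3884381881145397 w 0.12356011959448024 0.1268484136909503 ang deg -3.646925590482349
scene a [ 0.5872 -0.276   0.058 ]
scene b [ 0.4674 -0.268   0.058 ]
scene d' [0.4967 0.1134 0.084 ]
tray [ 0.5326 -0.1883  0.085 ]
[np.float64(0.1312), np.float64(0.103), np.float64(0.134), np.float64(0.1075)]
tray in track [-1.000e-04 -1.021e-01]
org [ 0.5392 -0.0864]
bay [0.5472 0.0383]
tip expected [0.615 0.034]
tip ray [0.618  0.036  0.1245]
(array([0.64488625, 0.03326269, 0.19337829]), np.float64(0.00335146367958316)) post top exp [0.64195763 0.03228989]
tip proj top c2 [198.1785832  152.14320922]
lens [0.5022 0.3532 0.051 ]
h [0.4556 0.3329 0.062 ]
h [0.358  0.2908 0.062 ]
grip [0.4068 0.3119 0.062 ]
d lens-grip 0.10395620183288326 hl 0.10626609314115361
loupe ang 23.43933481856963
lens scene [0.5043 0.3519 0.051 ]
h scene [[0.3584 0.2879 0.062 ]
 [0.4562 0.3365 0.062 ]]
mush [ 0.5292 -0.1952  0.0695]
jar [0.6863 0.2386 0.07  ]
spray [0.67   0.3573 0.07  ]
```

The top-view crop confirms it: only the loupe on the rest, lens at (206,187), matches, with lens to grip measured at 104 mm. The track, tray and post sizes also agree with the given ones. Next I turn the tool for pushing, with the jaws along track x and partly open.

{"method": "send_rows", "body": {
  "steps": [
    [0,0,0,0,0,10.5],
    [0,0,0,0,0,10.5],
    [0,0,0,0,0,10.5],
    [0,0,0,0,0,10.5],
    [0,0,0,0,0,10.5],
    [0,0,0,0,0,10.5],
    [0,0,0,0,0,10.5],
    [0,0,0,0,0,0]
  ],
  "grip": 0.4
}}

```text
time: 1.15
tool_pos: [0.217, 0.5859, 0.2309]
tool_rot: [0.0, 0.73, 0.684, -0.0]
contact_force: [-0.0, 0.8, 0.2]
gripper_width: 0.4
```

```bash
cat >> h.py <<'E'
from scipy.spatial.transform import Rotation as Ro
def to(X, yaw_y=None):
    "shift in present tool axes to world point X"
    s=manip.state();q=s["tool_rot"];R=Ro.from_quat([q[1],q[2],q[3],q[0]])
    ty=R.as_matrix()[:,1]; yaw=np.degrees(np.arctan2(ty[1],ty[0]))
    print("t",round(s["time"],2),"pos",np.round(s["tool_pos"],4),"yaw",round(yaw,2),"tilt z",np.round(R.as_matrix()[:,2],4),"w",round(s["gripper_width"],3),"F",np.round(s["contact_force"],1),"J",np.round(s["joint_pos"],2))
    print("shift tool",np.round(R.inv().apply(np.array(X)-s["tool_pos"]),4))
E
python3 - <<'E'
from h import *
to([.45,.2,.23]);to([.5265,-.286,.23])
for n in ["wrist"]:
    c=manip.get_calibration(n);print(-np.array(c["R"]).T@np.array(c["t"]))
E
```

```text
t 1.15 pos [0.217  0.5859 0.2309] yaw -3.7 tilt z [-3.e-04 -7.e-04 -1.e+00] w 0.4 F [-0.   0.8  0.2] J [1.1  0.05 1.61 0.   1.48 1.16]
shift tool [-0.37    0.2574  0.001 ]
t 1.15 pos [0.217  0.5859 0.2309] yaw -3.7 tilt z [-3.e-04 -7.e-04 -1.e+00] w 0.4 F [-0.   0.8  0.2] J [1.1  0.05 1.61 0.   1.48 1.16]
shift tool [-0.85    0.3652  0.0013]
[0.22096387 0.65364071 0.3735535 ]
```

{"method": "send_rows", "body": {
  "steps": [
    [-0.046,0.032,0,0,0,0],
    [-0.046,0.032,0,0,0,0],
    [-0.046,0.032,0,0,0,0],
    [-0.046,0.032,0,0,0,0],
    [-0.046,0.032,0,0,0,0],
    [-0.046,0.032,0,0,0,0],
    [-0.046,0.032,0,0,0,0],
    [-0.046,0.032,0,0,0,0]
  ]
}}

```text
time: 2.15
tool_pos: [0.4486, 0.2001, 0.2314]
tool_rot: [0.0, 0.729, 0.684, 0.0]
contact_force: [0.3, 1.4, 0.4]
gripper_width: 0.403
```

{"method": "send_rows", "body": {
  "steps": [
    [-0.06,0.0135,0,0,0,0],
    [-0.06,0.0135,0,0,0,0],
    [-0.06,0.0135,0,0,0,0],
    [-0.06,0.0135,0,0,0,0],
    [-0.06,0.0135,0,0,0,0],
    [-0.06,0.0135,0,0,0,0],
    [-0.06,0.0135,0,0,0,0],
    [-0.06,0.0135,0,0,0,0]
  ]
}}

```text
time: 3.15
tool_pos: [0.5237, -0.2864, 0.2313]
tool_rot: [0.0, 0.729, 0.684, 0.0]
contact_force: [0.3, 1.0, -0.0]
gripper_width: 0.4
```

Run:
```python
from h import *
to([.5265,-.288,.054])
cv2.imwrite("pics/w1.png",manip.grab_frame("wrist"))
```

```text
t 3.15 pos [ 0.5237 -0.2864  0.2313] yaw -3.65 tilt z [ 3.e-04  1.e-04 -1.e+00] w 0.4 F [ 0.3  1.  -0. ] J [-0.63 -0.01  1.68  0.    1.47 -0.56]
shift tool [-0.0014  0.0029  0.1773]
```

View pics/w1.png

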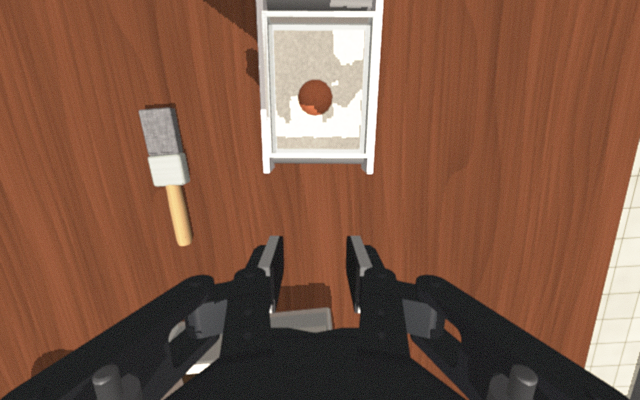

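{"method": "send_rows", "body": {
  "steps": [
    [0,0.003,0.05,0,0,0],
    [0,0,0.05,0,0,0],
    [0,0,0.05,0,0,0],
    [0,0,0.027,0,0,0],
    [0,0,0,0,0,0]
  ]
}}

```text
time: 3.82
tool_pos: [0.5246, -0.283, 0.0511]
tool_rot: [-0.003, 0.73, 0.684, -0.001]
contact_force: [1.2, 0.2, -0.2]
gripper_width: 0.4
```

Run:
```python
from h import *
to([.5425,.036-.08,.054])
cv2.imwrite("pics/w2.png",manip.grab_frame("wrist"))
```

```text
t 3.83 pos [ 0.5246 -0.283   0.0511] yaw -3.69 tilt z [-0.0053  0.0038 -1.    ] w 0.4 F [ 1.2  0.2 -0.2] J [-0.62  0.17  1.81 -0.    1.17 -0.56]
shift tool [ 0.2397  0.0024 -0.0021]
```

View pics/w2.png

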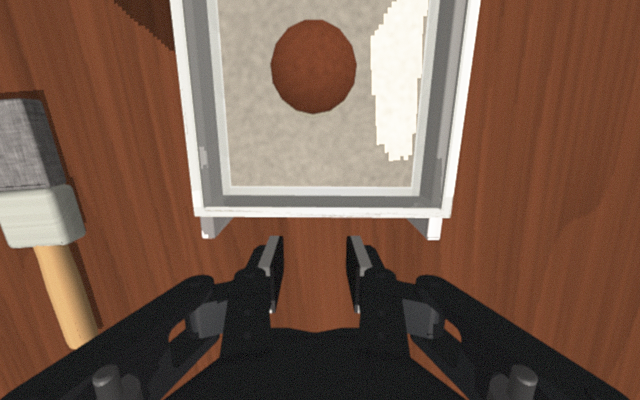

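{"method": "send_rows", "body": {
  "steps": [
    [0.002,0.001,-0.002,0,0,0],
    [0.004,0,0,0,0,0],
    [0.006,0,0,0,0,0],
    [0.008,0,0,0,0,0],
    [0.008,0,0,0,0,0],
    [0.008,0,0,0,0,0],
    [0.008,0,0,0,0,0],
    [0.008,0,0,0,0,0]
  ]
}}

```text
time: 4.88
tool_pos: [0.5313, -0.2323, 0.0564]
tool_rot: [0.0, 0.73, 0.683, -0.0]
contact_force: [0.6, -0.8, -0.2]
gripper_width: 0.401
```

{"method": "send_rows", "body": {
  "steps": [
    [0.008,0,0,0,0,0],
    [0.008,0,0,0,0,0],
    [0.008,0,0,0,0,0],
    [0.008,0,0,0,0,0],
    [0.008,0,0,0,0,0],
    [0.008,0,0,0,0,0],
    [0.008,0,0,0,0,0],
    [0.008,0,0,0,0,0]
  ]
}}

```text
time: 5.88
tool_pos: [0.5354, -0.1684, 0.0563]
tool_rot: [0.0, 0.73, 0.683, -0.0]
contact_force: [-0.0, -0.6, 0.1]
gripper_width: 0.402
```

Run:
```python
from h import *
to([.542,-.0375,.054])
cv2.imwrite("pics/w3.png",manip.grab_frame("wrist"))
```

```text
t 5.88 pos [ 0.5354 -0.1684  0.0563] yaw -3.83 tilt z [-0.e+00 -1.e-04 -1.e+00] w 0.402 F [-0.  -0.6  0.1] J [-0.44  0.08  1.9  -0.    1.17 -0.37]
shift tool [ 0.131  -0.0022  0.0023]
```

View pics/w3.png

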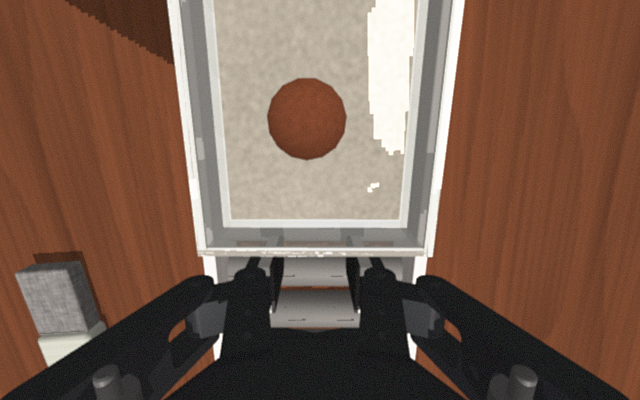

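The tray is in contact with the fingers (rim at row 250), the mushroom stands at (307,118), and everything is running straight, so I continue.

{"method": "send_rows", "body": {
  "steps": [
    [0.008,-0.001,0,0,0,0],
    [0.008,-0.001,0,0,0,0],
    [0.008,0,0,0,0,0],
    [0.008,0,0,0,0,0],
    [0.008,0,0,0,0,0],
    [0.008,0,0,0,0,0],
    [0.008,0,0,0,0,0],
    [0.008,0,0,0,0,0]
  ]
}}

```text
time: 6.92
tool_pos: [0.5377, -0.1044, 0.0563]
tool_rot: [-0.0, 0.73, 0.683, -0.0]
contact_force: [-0.3, -1.4, 0.9]
gripper_width: 0.397
```

{"method": "send_rows", "body": {
  "steps": [
    [0.008,0,0,0,0,0],
    [0.008,0,0,0,0,0],
    [0.008,0,0,0,0,0],
    [0.007,0,0,0,0,0],
    [0.006,0,0,0,0,0],
    [0.006,0,0,0,0,0],
    [0.005,0,0,0,0,0],
    [0.004,0,0,0,0,0]
  ]
}}

```text
time: 7.92
tool_pos: [0.5412, -0.0527, 0.0563]
tool_rot: [0.0, 0.73, 0.683, 0.0]
contact_force: [0.7, -1.1, -0.4]
gripper_width: 0.403
```

Run:
```python
from h import *
to([.542,-.0375,.054])
cv2.imwrite("pics/w4.png",manip.grab_frame("wrist"))
t=manip.grab_frame("top");cv2.imwrite("pics/t4.png",cv2.resize(t[100:230,285:475],None,fx=4,fy=4,interpolation=cv2.INTER_CUBIC))
```

```text
t 7.92 pos [ 0.5412 -0.0527  0.0563] yaw -3.83 tilt z [ 0. -0. -1.] w 0.403 F [ 0.7 -1.1 -0.4] J [-0.23  0.04  1.94 -0.    1.17 -0.17]
shift tool [ 0.0152 -0.0002  0.0023]
```

View pics/w4.png

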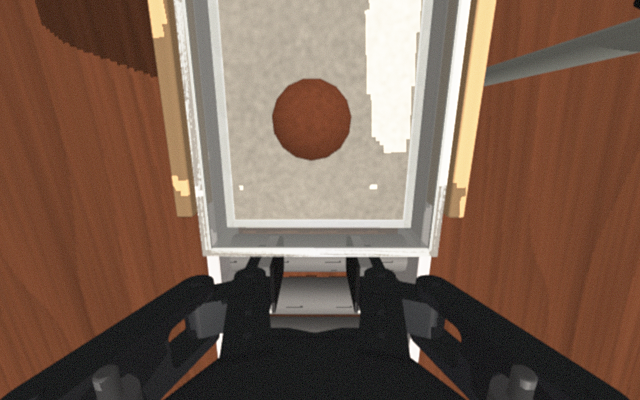

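View pics/t4.png

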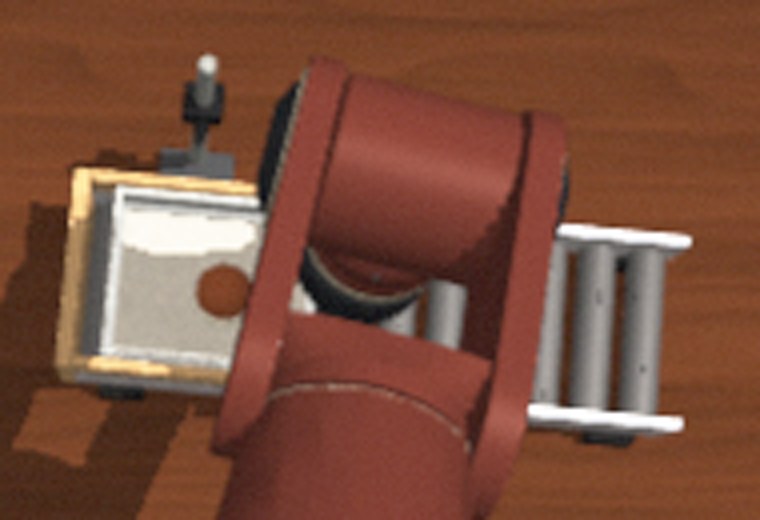

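{"method": "send_rows", "body": {
  "steps": [
    [0.003,0,0,0,0,0],
    [0.003,0,0,0,0,0],
    [0.003,0,0,0,0,0],
    [0.003,0,0,0,0,0],
    [0.002,0,0,0,0,0],
    [0.001,0,0,0,0,0]
  ]
}}

```text
time: 8.78
tool_pos: [0.5421, -0.0379, 0.0563]
tool_rot: [-0.0, 0.73, 0.683, -0.0]
contact_force: [0.0, -1.0, -0.4]
gripper_width: 0.396
```

Run:
```python
from h import *
to([.542,-.0375,.054])
t=manip.grab_frame("top");cv2.imwrite("pics/t5.png",cv2.resize(t[130:210,290:390],None,fx=6,fy=6,interpolation=cv2.INTER_CUBIC))
```

```text
t 8.78 pos [ 0.5421 -0.0379  0.0563] yaw -3.82 tilt z [-1.e-04  0.e+00 -1.e+00] w 0.396 F [ 0.  -1.  -0.4] J [-0.21  0.04  1.94  0.    1.17 -0.14]
shift tool [ 0.0003 -0.0001  0.0023]
```

View pics/t5.png

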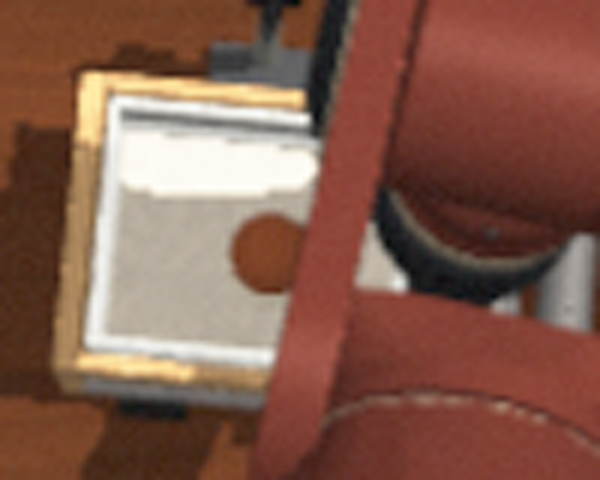

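Tray edge at x≈100 and stop inner face at about 92–95, so only a few mm remain. I nudge until a force shows.

{"method": "send_rows", "body": {
  "steps": [
    [0.001,0,0,0,0,0],
    [0.001,0,0,0,0,0],
    [0.001,0,0,0,0,0],
    [0.001,0,0,0,0,0]
  ]
}}

```text
time: 9.32
tool_pos: [0.5424, -0.035, 0.0563]
tool_rot: [0.001, 0.73, 0.683, -0.001]
contact_force: [-0.7, -7.1, -0.7]
gripper_width: 0.403
```

The 7 N reaction shows it is against the stop. I hold briefly, back off and rise.

{"method": "send_rows", "body": {
  "steps": [
    [0,0,0,0,0,0],
    [0,0,0,0,0,0],
    [-0.003,0,0,0,0,0],
    [-0.012,0,0,0,0,0],
    [-0.02,0,0,0,0,0],
    [-0.005,0,-0.05,0,0,0],
    [0,0,-0.06,0,0,0],
    [0,0,-0.06,0,0,0]
  ],
  "grip": 0.4
}}

```text
time: 10.32
tool_pos: [0.5393, -0.0752, 0.2279]
tool_rot: [-0.0, 0.731, 0.683, -0.0]
contact_force: [0.9, 0.3, -0.3]
gripper_width: 0.397
```

Run:
```python
from h import *
to([.4068,.3119,.23])
cv2.imwrite("pics/w6.png",manip.grab_frame("wrist"))
np.savez("cal_w6.npz",**manip.get_calibration("wrist"))
```

```text
t 10.32 pos [ 0.5393 -0.0752  0.2279] yaw -3.89 tilt z [-3.e-04  1.e-04 -1.e+00] w 0.397 F [ 0.9  0.3 -0.3] J [-0.28 -0.14  1.8   0.    1.48 -0.21]
shift tool [ 0.3772 -0.1585 -0.002 ]
```

View pics/w6.png

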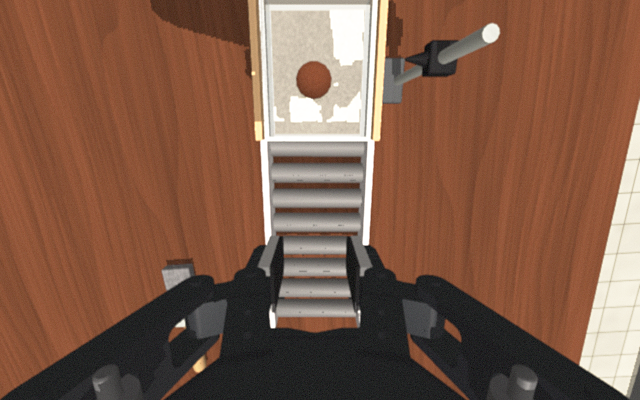

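Run:
```python
from h import *
s=manip.grab_frame("scene");cv2.imwrite("pics/s7.png",s)
t=manip.grab_frame("top");cv2.imwrite("pics/t7.png",t)
w=cv2.imread("pics/w6.png")
z=lambda a:cv2.resize(a,(400,300),interpolation=cv2.INTER_CUBIC)
cv2.imwrite("pics/m7.png",np.vstack([np.hstack([z(s[210:240,350:390]),z(w[45:75,390:430])]),np.hstack([z(s[210:270,320:400]),z(t[120:195,295:395])])]))
```

```text
(no output)
```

View pics/m7.png

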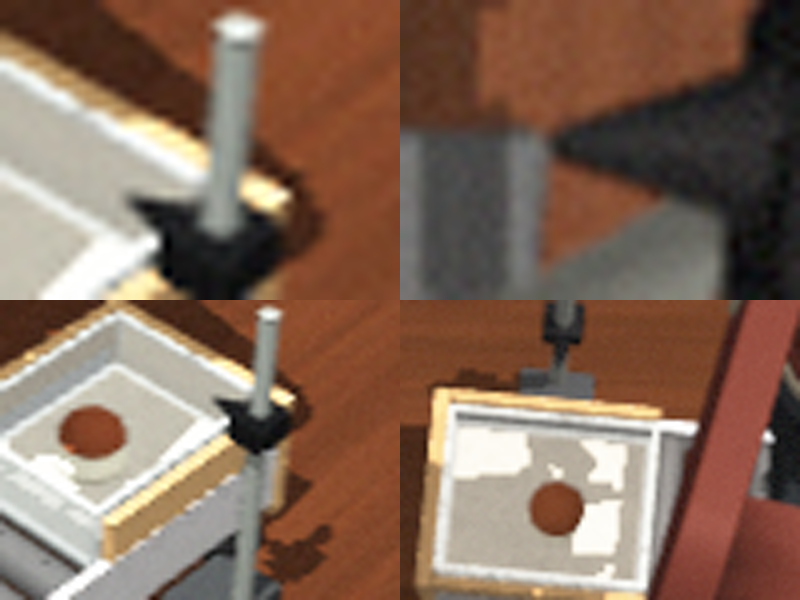

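Run:
```python
from h import *
T=manip.get_calibration("top");S=manip.get_calibration("scene");W=dict(np.load("cal_w6.npz"))
print("tip",tri(S,(363,230),W,(405.2,59.7)))
def cap(n,f,roi):
    im=cv2.imread(f);h=cv2.cvtColor(im,cv2.COLOR_BGR2HSV)
    m=((h[...,0]<14)&(h[...,1]>170)).astype(np.uint8)
    x0,y0,x1,y1=roi;M=np.zeros_like(m);M[y0:y1,x0:x1]=m[y0:y1,x0:x1]
    cs,_=cv2.findContours(M,0,1);c=max(cs,key=cv2.contourArea);(u,v),r=cv2.minEnclosingCircle(c);print(n,u,v,r,cv2.contourArea(c));return u,v
a=cap("w","pics/w6.png",(285,55,345,105));b=cap("t","pics/t7.png",(315,155,352,190));c=cap("s","pics/s7.png",(325,222,352,248))
print(tri(T,b,S,c),tri(T,b,W,a),tri(S,c,W,a))
for z in(.068,.072):print(z,plane(T,*b,z),plane(S,*c,z),plane(W,*a,z))
```

```text
tip (array([0.62271174, 0.03188895, 0.13336977]), np.float64(0.007857752011596273))
w 297.5 77.5 1.581238865852356 0.5
t 333.8793029785156 171.91378784179688 5.978916645050049 83.0
s 337.7727355957031 236.5 5.794433116912842 72.5
(array([0.54428762, 0.03161554, 0.0686783 ]), np.float64(0.001693094230729262)) (array([0.53756006, 0.03244176, 0.10224911]), np.float64(0.0015304426052687255)) (array([0.53663909, 0.03855006, 0.05991859]), np.float64(0.002136760901611262))
0.068 [0.54505871 0.03217272 0.068     ] [0.54326597 0.03158145 0.068     ] [0.53607723 0.03669467 0.068     ]
0.072 [0.54423641 0.03227631 0.072     ] [0.54617167 0.02775439 0.072     ] [0.536199   0.03612433 0.072     ]
```

Run:
```python
from h import *
W=manip.get_calibration("wrist");w=manip.grab_frame("wrist");W2=manip.get_calibration("wrist")
print(np.abs(np.array(W["t"])-W2["t"]).max())
np.savez("cal_w8.npz",**W);cv2.imwrite("pics/w8.png",w)
o=dict(np.load("cal_w6.npz"));print(np.abs(np.array(W["t"])-o["t"]).max(),np.abs(cv2.absdiff(w,cv2.imread("pics/w6.png"))).mean())
S=manip.get_calibration("scene");T=manip.get_calibration("top")
# outer rail/cheek geometry check: post top, tray
print("post top W/S",tri(W,(490,33),S,(373.7,212.5)), "mush plane W",plane(W,314,80,.068))
z=lambda a:cv2.resize(a,(800,500),interpolation=cv2.INTER_CUBIC)
cv2.imwrite("pics/m8.png",z(w[0:150,240:480]))
print("pred tip in W for z",[(q,proj(W,[.615,.034,q]).round(1)) for q in(.125,.13,.135)])
print("S",[(q,proj(S,[.615,.034,q]).round(1)) for q in(.125,.13,.135)])
```

```text
0.0029155945445892284
0.003455863037542417 11.036609375
post top W/S (array([0.6463443 , 0.03155501, 0.1976477 ]), np.float64(0.005105442980306251)) mush plane W [0.55037645 0.03304796 0.068     ]
pred tip in W for z [(0.125, array([394.1,  62.9])), (0.13, array([395.9,  61.6])), (0.135, array([397.7,  60.3]))]
S [(0.125, array([362.3, 230.4])), (0.13, array([362.4, 228.8])), (0.135, array([362.5, 227.2]))]
```

View pics/m8.png

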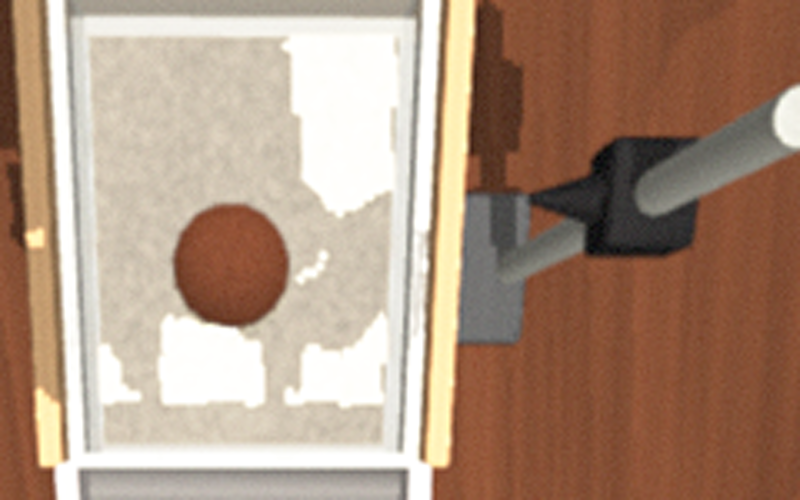

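Run:
```python
from h import *
W=dict(np.load("cal_w8.npz"));S=manip.get_calibration("scene")
org=np.array([.5392,-.0864]);y=np.array([.0636,.998]);x=np.array([.998,-.0636])
P=lambda a,b,z:np.array([*(org+a*x+b*y),z])
w=lambda u,v:np.round([u/3.3333+240,v/3.3333],1)
print("W mush",proj(W,[.544,.032,.068]),w(231,265))
print("W posttop",proj(W,P(.095,.125,.195)),w(795,115))
print("W cheek end +x outer/inner",proj(W,P(.062,.06,.084)),proj(W,P(.055,.06,.084)),w(447,466),w(424,466))
print("W cheek end -x outer",proj(W,P(-.062,.06,.084)),w(38,466))
for z in(.12,.125,.13,.135,.14):print(z,"W",proj(W,P(.068,.125,z)),"meas",w(527,198),"S",proj(S,P(.068,.125,z)),"meas 363.0,230.0")
print("S posttop",proj(S,P(.095,.125,.195)),(373.8,212.6))
print("S cheek end +x outer top",proj(S,P(.062,.06,.084)),(100/5+320,550/5-60+210))
print("S stop corner -x",proj(S,P(-.062,.20,.084)))
```

```text
W mush [307.76720911  81.56833824] [309.3  79.5]
W posttop [475.74213359  37.91121093] [478.5  34.5]
W cheek end +x outer/inner [372.09849895 141.41462056] [365.19703244 141.44605225] [374.1 139.8] [367.2 139.8]
W cheek end -x outer [249.40428768 141.97341277] [251.4 139.8]
0.12 W [392.39371754  64.08429161] meas [398.1  59.4] S [362.13217659 232.00833473] meas 363.0,230.0
0.125 W [394.09990134  62.85749665] meas [398.1  59.4] S [362.26211452 230.40738606] meas 363.0,230.0
0.13 W [395.8795904   61.57784932] meas [398.1  59.4] S [362.39273743 228.79799786] meas 363.0,230.0
0.135 W [397.73763938  60.24185895] meas [398.1  59.4] S [362.52405074 227.18010322] meas 363.0,230.0
0.14 W [399.67934007  58.84572061] meas [398.1  59.4] S [362.65605996 225.55363451] meas 363.0,230.0
S posttop [373.20197855 211.96707193] (373.8, 212.6)
S cheek end +x outer top [341.84588149 254.74152549] (340.0, 260.0)
S stop corner -x [342.36237172 208.57509071]
```

Pointer tip: bias-corrected wrist and scene views agree on z ≈ 0.128. Now the loupe; the first move turns the jaws across the handle.

{"method": "send_rows", "body": {
  "steps": [
    [0,0,0,0,0,10.5],
    [0,0,0,0,0,10.5],
    [0,0,0,0,0,10.5],
    [0,0,0,0,0,10.5],
    [0,0,0,0,0,10.5],
    [0,0,0,0,0,10.3],
    [0,0,0,0,0,0]
  ],
  "grip": 1
}}

```text
time: 11.4
tool_pos: [0.5387, -0.0742, 0.2238]
tool_rot: [-0.001, 0.979, 0.203, -0.002]
contact_force: [1.2, -0.0, -0.3]
gripper_width: 1.003
```

Run:
```python
from h import *
to([.4068,.3119,.19])
```

```text
t 11.4 pos [ 0.5387 -0.0742  0.2238] yaw -66.54 tilt z [-0.0039  0.0011 -1.    ] w 1.003 F [ 1.2 -0.  -0.3] J [-0.27 -0.13  1.81 -0.    1.47  0.89]
shift tool [ 0.0329 -0.4065  0.0347]
```

{"method": "send_rows", "body": {
  "steps": [
    [0.004,-0.05,0,0,0,0],
    [0.004,-0.052,0,0,0,0],
    [0.004,-0.052,0,0,0,0],
    [0.004,-0.052,0,0,0,0],
    [0.004,-0.052,0,0,0,0],
    [0.004,-0.052,0,0,0,0],
    [0.004,-0.052,0.017,0,0,0],
    [0.004,-0.045,0.018,0,0,0]
  ]
}}

```text
time: 12.4
tool_pos: [0.4067, 0.3136, 0.19]
tool_rot: [0.0, 0.979, 0.204, -0.0]
contact_force: [-0.4, 0.4, 0.0]
gripper_width: 1.001
```

{"method": "send_rows", "body": {
  "steps": [
    [0,0,0,0,0,0],
    [0,0,0,0,0,0]
  ]
}}

```text
time: 12.65
tool_pos: [0.4076, 0.3118, 0.1906]
tool_rot: [0.0, 0.979, 0.203, -0.001]
contact_force: [0.4, 0.5, 0.0]
gripper_width: 1.0
```

Run:
```python
from h import *
to([.4068,.3119,.032])
W=manip.get_calibration("wrist");w=manip.grab_frame("wrist")
np.savez("cal_w9.npz",**W);cv2.imwrite("pics/w9.png",w)
```

```text
t 12.65 pos [0.4076 0.3118 0.1906] yaw -66.53 tilt z [-9.0e-04 -1.1e-03 -1.0e+00] w 1.0 F [0.4 0.5 0. ] J [ 0.51 -0.19  1.91 -0.    1.42  1.67]
shift tool [-0.0005 -0.0006  0.1586]
```

View pics/w9.png

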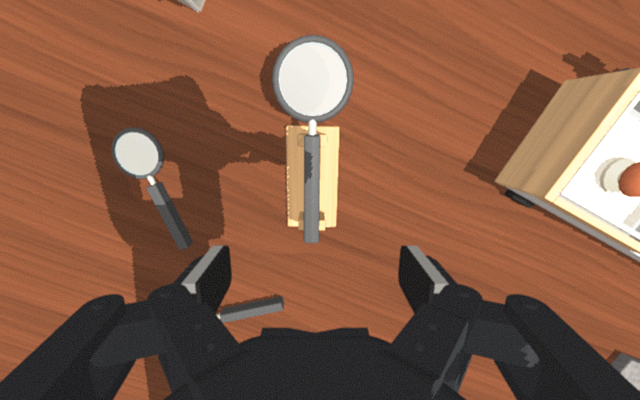

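Run:
```python
from h import *
W=dict(np.load("cal_w9.npz"))
a=plane(W,313,136,.062);b=plane(W,312,242,.062);l=plane(W,313,79,.051);g=(a+b)/2
print(a,b,np.linalg.norm(a-b),"grip",g,"lens",l,np.linalg.norm((l-g)[:2]),np.degrees(np.arctan2(*(l-b)[[1,0]])),np.degrees(np.arctan2(*(a-b)[[1,0]])))
```

```text
[0.45798753 0.33512194 0.062     ] [0.35873902 0.29329057 0.062     ] 0.10770390603859796 grip [0.40836327 0.31420625 0.062     ] lens [0.5048451  0.35545872 0.051     ] 0.1049309726707903 23.04975927296334 22.85450430535479
```

{"method": "send_rows", "body": {
  "steps": [
    [0,-0.001,0.045,0,0,0],
    [0,0,0.045,0,0,0],
    [0,0,0.035,0,0,0],
    [0,0,0.02,0,0,0],
    [0,0,0.013,0,0,0],
    [0,0,0,0,0,0],
    [0,0,0,0,0,0]
  ],
  "grip": 1
}}

```text
time: 13.58
tool_pos: [0.4084, 0.3135, 0.0346]
tool_rot: [-0.0, 0.979, 0.202, 0.001]
contact_force: [0.1, 0.8, -0.5]
gripper_width: 1.004
```

{"method": "send_rows", "body": {
  "steps": [
    [0,0,0,0,0,0],
    [0,0,0,0,0,0],
    [0,0,0,0,0,0],
    [0,0,0,0,0,0],
    [0,0,0,0,0,0],
    [0,0,0,0,0,0]
  ],
  "grip": 0
}}

```text
time: 14.32
tool_pos: [0.4074, 0.3135, 0.0336]
tool_rot: [-0.0, 0.979, 0.203, 0.0]
contact_force: [-0.8, 0.6, 1.9]
gripper_width: 0.175
```

Run:
```python
from h import *
to([.4068,.3119,.032])
w=manip.grab_frame("wrist");cv2.imwrite("pics/w10.png",w)
```

```text
t 14.32 pos [0.4074 0.3135 0.0336] yaw -66.62 tilt z [ 3.e-04  4.e-04 -1.e+00] w 0.175 F [-0.8  0.6  1.9] J [0.51 0.   2.02 0.   1.12 1.67]
shift tool [-0.0012  0.0012  0.0016]
```

View pics/w10.png

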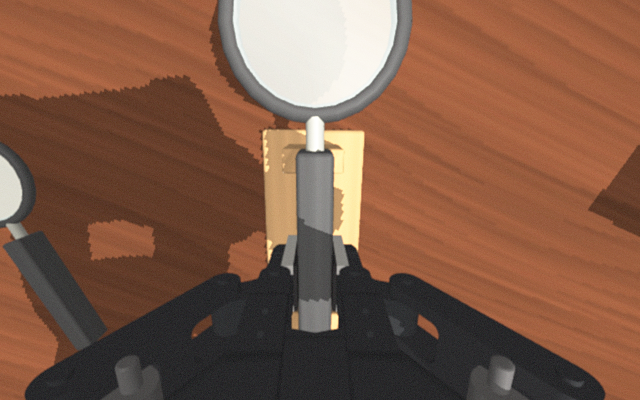

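{"method": "send_rows", "body": {
  "steps": [
    [0,0,-0.01,0,0,0],
    [0,0,-0.025,0,0,0],
    [0,0,-0.04,0,0,0],
    [0,0,-0.04,0,0,0],
    [0,0,-0.03,0,0,0],
    [0,0,-0.01,0,0,0],
    [0,0,0,0,0,0]
  ]
}}

```text
time: 15.25
tool_pos: [0.4072, 0.3132, 0.1882]
tool_rot: [-0.0, 0.979, 0.203, 0.0]
contact_force: [-0.2, 0.6, -1.4]
gripper_width: 0.178
```

Run:
```python
from h import *
to([.4485,-.009,.19])
w=manip.grab_frame("wrist");cv2.imwrite("pics/w11.png",w)
s=manip.grab_frame("scene");cv2.imwrite("pics/s11.png",s)
```

```text
t 15.25 pos [0.4072 0.3132 0.1882] yaw -66.63 tilt z [ 2.e-04  1.e-04 -1.e+00] w 0.178 F [-0.2  0.6 -1.4] J [ 0.51 -0.19  1.91 -0.    1.41  1.67]
shift tool [-0.0899  0.3121 -0.0018]
```

View pics/w11.png

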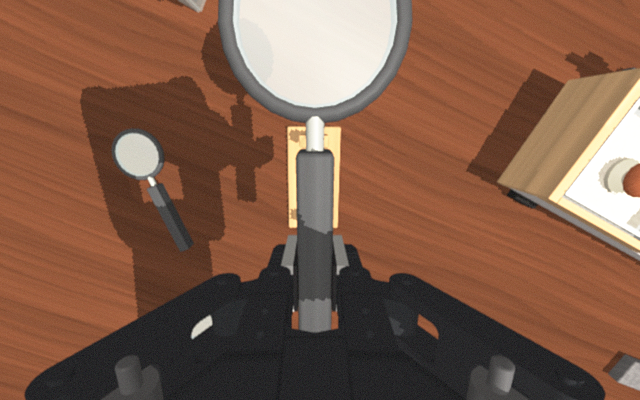

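View pics/s11.png

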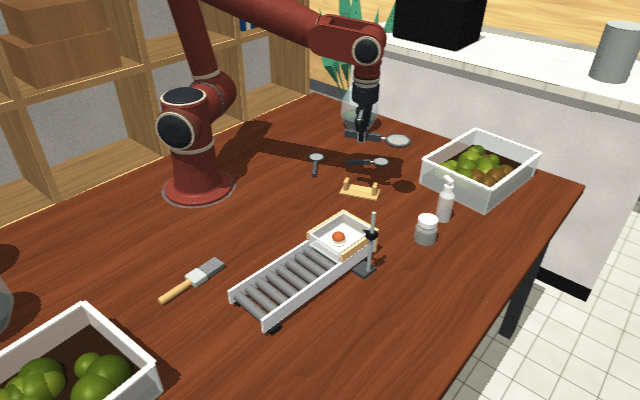

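The loupe is lifted and unchanged in the grip: the frame's lower edge is at row 122 in the wrist view before and after. Next I carry it over the bay.

{"method": "send_rows", "body": {
  "steps": [
    [-0.006,0.02,0,0,0,0],
    [-0.012,0.042,0,0,0,0],
    [-0.013,0.044,0,0,0,0],
    [-0.013,0.044,0,0,0,0],
    [-0.013,0.044,0,0,0,0],
    [-0.013,0.044,0,0,0,0],
    [-0.012,0.044,0,0,0,0],
    [-0.008,0.03,0,0,0,0]
  ]
}}

```text
time: 16.35
tool_pos: [0.4475, -0.0105, 0.1863]
tool_rot: [-0.001, 0.979, 0.202, -0.002]
contact_force: [-0.7, -0.2, -1.8]
gripper_width: 0.177
```

{"method": "send_rows", "body": {
  "steps": [
    [0,0,0.02,0,0,0],
    [0,0,0.025,0,0,0],
    [0,0,0.02,0,0,0],
    [0,0,0.01,0,0,0],
    [0,0,0,0,0,0],
    [0,0,0,0,0,0]
  ]
}}

```text
time: 17.1
tool_pos: [0.4489, -0.0089, 0.1139]
tool_rot: [0.0, 0.979, 0.203, 0.0]
contact_force: [0.3, 0.1, -0.5]
gripper_width: 0.176
```

Run:
```python
from h import *
to([.4485,-.009,.1106])
for n in("wrist","scene","top"):
    c=manip.get_calibration(n);np.savez(f"cal_{n}12.npz",**c);cv2.imwrite(f"pics/{n}12.png",manip.grab_frame(n))
s=cv2.imread("pics/scene12.png")[200:275,310:410];t=cv2.imread("pics/top12.png")[120:195,290:390]
z=lambda a:cv2.resize(a,(400,300),interpolation=cv2.INTER_CUBIC)
cv2.imwrite("pics/m12.png",np.hstack([z(s),z(t)]))
```

```text
t 17.1 pos [ 0.4489 -0.0089  0.1139] yaw -66.62 tilt z [ 1.e-03 -2.e-04 -1.e+00] w 0.176 F [ 0.3  0.1 -0.5] J [-0.19 -0.29  2.12 -0.    1.3   0.98]
shift tool [-0.0004 -0.0001  0.0033]
```

View pics/m12.png

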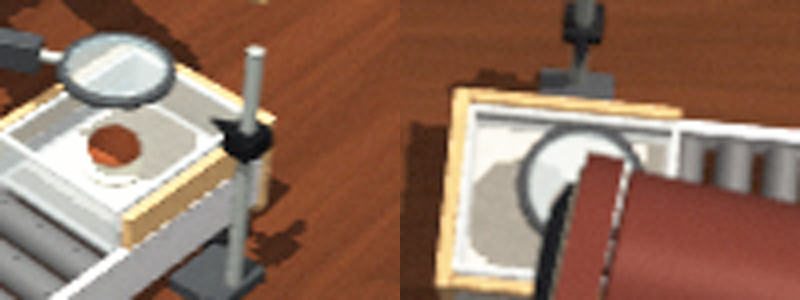

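View pics/wrist12.png

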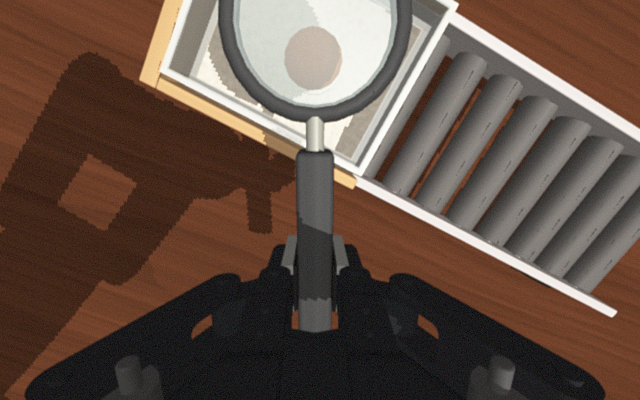

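Run:
```python
from h import *
S=dict(np.load("cal_scene12.npz"));T=dict(np.load("cal_top12.npz"));W=dict(np.load("cal_wrist12.npz"))
f=lambda u,v:(u/4+310,v/4+200)
top=lambda u,v:((u-400)/4+290,v/4+120)
for z in(.126,.131,.136):print(z,"lens S",plane(S,*f(116,70),z))
print("predicted lens", [.4489+.104*np.cos(np.radians(23.4)),-.0089+.104*np.sin(np.radians(23.4)),.1313])
print("pred px S",(proj(S,[.5443,.0324,.1313])-[310,200])*4,"T",(proj(T,[.5443,.0324,.1313])-[290,120])*4+[400,0])
print("frame edge T left, top measured ~", "left518,185 top 578,126")
R=.038
for d in((0,R),(R,0),(-R,0),(0,-R)):
  X=np.array([.5443+d[0],.0324+d[1],.1313]);print("edge",d,"T",(proj(T,X)-[290,120])*4+[400,0],"S",(proj(S,X)-[310,200])*4)
print("mush W px",(313,58),"pred",proj(W,[.544,.032,.068]),"plane",plane(W,313,58,.068))
print("lens pred W",proj(W,[.5443,.0324,.1313]),"lens bottom",proj(W,[.5443-.038*.918,.0324-.038*.397,.1313]))
print("mush S (seen)",plane(S,*f(114,147),.068))
```

```text
0.126 lens S [0.54128669 0.03600701 0.126     ]
0.131 lens S [0.54523452 0.03079435 0.131     ]
0.136 lens S [0.54918234 0.0255817  0.136     ]
predicted lens [np.float64(0.544346481071134), np.float64(0.03240338062601718), 0.1313]
pred px S [116.45210262  67.8355869 ] T [578.45288057 186.98943306]
frame edge T left, top measured ~ left518,185 top 578,126
edge (0, 0.038) T [513.02716297 185.24766398] S [153.72985425  40.51264302]
edge (0.038, 0) T [579.98955845 123.17527944] S [164.96583606  92.68611594]
edge (-0.038, 0) T [576.89895546 251.51981863] S [69.57869532 43.82529359]
edge (0, -0.038) T [643.93828488 188.73279112] S [77.58791709 96.32131669]
mush W px (313, 58) pred [314.86668026  61.8430151 ] plane [0.54550932 0.03389328 0.068     ]
lens pred W [314.5672407   26.94052211] lens bottom [314.54841245 126.60597642]
mush S (seen) [0.54530222 0.03203077 0.068     ]
```

Lens and mushroom agree to within about 2 mm horizontally in all views. I lower it the last 3 mm.

{"method": "send_rows", "body": {
  "steps": [
    [0,0,0.003,0,0,0],
    [0,0,0,0,0,0],
    [0,0,0,0,0,0],
    [0,0,0,0,0,0],
    [0,0,0,0,0,0]
  ]
}}

```text
time: 17.88
tool_pos: [0.4485, -0.0089, 0.1104]
tool_rot: [0.0, 0.979, 0.203, 0.0]
contact_force: [-1.0, -0.8, -0.8]
gripper_width: 0.181
```

Run:
```python
from h import *
to([.4489,-.0089,.111])
s=manip.grab_frame("scene");cv2.imwrite("pics/f.png",cv2.resize(s[190:280,300:420],None,fx=6,fy=6,interpolation=cv2.INTER_CUBIC))
```

```text
t 17.88 pos [ 0.4485 -0.0089  0.1104] yaw -66.63 tilt z [ 1.e-04 -1.e-04 -1.e+00] w 0.181 F [-1.  -0.8 -0.8] J [-0.19 -0.28  2.13 -0.    1.3   0.98]
shift tool [ 0.0004  0.0002 -0.0006]
```

View pics/f.png

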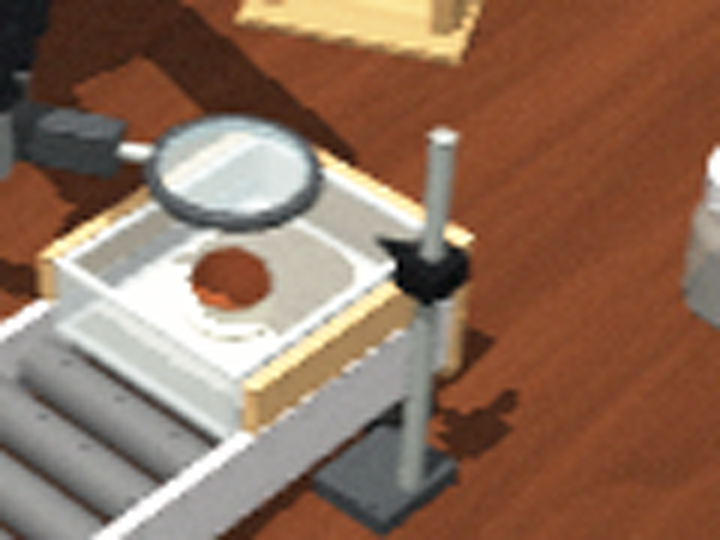

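Run:
```python
from plant import manip
print(manip.job_done())
```

```text
the job is handed in; nothing more can be done
None
```

I pushed the tray into the bay against the end stop, took the large loupe from its rest, and handed in while holding it over the mushroom. It took 17.9 s of the 61 s; no verdict was reported.

**Last checks**
- **Tray and mushroom:** contact with the stop showed as a reaction of about 7 N. The mushroom is standing in the tray.
- **Lens position:** in the last check of all views, the lens was within about 3 mm of the mushroom's axis horizontally. After that I only lowered it by 3 mm.
- **Lens height:** about 0.128 m from the tool reading, against a pointer tip estimated at 0.128 m. The lens-to-tip offset in the final scene picture agrees with this.
- **Hold:** the tool is vertical and the handle is gripped at about 15 mm opening. The loupe had not shifted in the grip after lifting.
- **Pointer, jar, brush and spray bottle:** I went near none of them, but I made no final position check on them.

**Disagreements**
- **Wrist camera:** its calibration varied by about 3 mm between calls, and the first wrist-and-scene estimate of the pointer height (0.133 m) missed by 8 mm between rays. I dropped it and used the views corrected against known points, which gave 0.128 and 0.129 m.
- **Scene camera:** alone and uncorrected, it gave 0.1245 m. That would still be within the 8 mm tolerance of the lens height.

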